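# Make up two changeover kits for the machine

## Robot

A 7-joint arm with a two-finger parallel gripper is mounted at the origin on the work surface. World frame = base frame: x ahead of the robot, y to its left, z up, the work surface at z = 0. Lengths are in m, angles in rad, forces in N, time in s.
With the tool pointing down it reaches from about 0.4 to 0.875 m from the base axis. Payload 6.5 kg.
Tool frame: the origin (TCP) lies on the centre line of the jaws, within the pads' length; the fingertips stand 22 mm ahead of it and the grasp point (between the pads) lies 3 mm ahead of it; z points along the fingers, y is the line along which they close (so a half turn about z gives the same grasp; the last joint's range is limited). The gripper opens to 85 mm and grips with 20 to 120 N. Pads are 22 mm wide; open, the fingers measure 114 mm over their backs; the gripper's body (76 mm by 85 mm) begins 54 mm behind the grasp point. The pads swing forward as they close: fully open they stand 13 mm farther back than shut.
Start: joints at [-1.346, 0.536, -0.004, 1.538, 0.003, 1.067, -0.071], TCP at [0.186, 0.623, 0.228] pointing down, gripper open.
Joint ranges: [-2.7, 2.7], [-0.37, 2.16], [-1.27, 1.26], [0.24, 2.4], [-1.31, 4.45], [0.19, 1.91], [-2.76, 2.76]. Speed limits (rad/s): [2.39, 2.39, 3.14, 3.14, 3.14, 3.14, 3.14].

## Interface

Orientations are given as a unit quaternion [x, y, z, w].
In Python, from workcell import * gives the robot as it stands.
- The arm moves only by the tool jog_arm, never from a script. Its argument "deltas" is one flat list of numbers, 5 for each row, row after row: the shift along the tool's x, y, z in mm, then the turn about the tool's z in degrees, then the closure, from -1 (fully open) to 1 (shut). In form: [tx, ty, tz, turn, jaw, tx, ty, tz, turn, jaw, ...]. A call has 1 to 12 rows; each row shifts and turns the commanded pose from where the row before left it, along the tool's axes as they then stand; what a row does not reach is not made up. A row lasts 1/12 s, in which the tool goes at most 41.7 mm and 7.16 degrees, less where a joint would pass 70% of its speed; a pose out of reach is approached as far as the arm can. A call with a gripper value outside its range is refused whole. The fingers move at their own pace and stop on an object; "squeeze" is the grip in N (left out, the last holds). Time passes only in rows, so rows that do not move let the fingers close. It gives the time, the measured TCP pose, the force, the opening and the grip force at its end, in the units of the state.
- get_obs(): the state, without advancing time (a new reading comes with each control period).
- get_image(name): name is "side" or "top"; returns the picture (384x512x3 uint8, red, green, blue); there is no depth.
- camera_model(name): a dict with "K" (3x3 intrinsics, pixels), "camera_from_world" (4x4, takes a point from world to camera coordinates). Camera axes: x right, y down, z forward; pixel columns grow to the right and rows downward; lengths in m; the calibration is good to about 2 mm. A picture is of the moment at which its call begins. camera_model takes no time and is no camera call.
- close_job(): hands the job in; it is judged then, once.
Trained networks look in the newest picture that a camera, given by its name, has taken for a name from the list of things; names that differ only in an ending like _2 or _b are one class to them, and where a whole thing is asked for, a point or a joint stands for the part that bears it (a point fixed in the world has none). Each returns a list of dicts, best first, with "p" (0 to 1); they miss things now and then, are a little off and sometimes report something else, mostly with a low value. They report only what shows in the picture. A call takes as long as a camera call. They do not tell look-alikes from the thing itself.
- boxes_of(camera, query): "point" ([column, row] in pixels, amid what is visible of it).
- regions_of(camera, query): "mask" (384x512 bool, what is visible of it) and "point" ([column, row] in pixels, amid what is visible of it).
- pinpoint(camera, query): "point" ([column, row] in pixels: a listed point, or the origin of a listed thing).
The state is a dict: "t": time; "qpos": joint angles; "qd": joint speeds; "joint_torque": joint torques, N m; "tool_pos": TCP position; "orientation": TCP orientation; "force": force on the tool from outside, world axes, zero at the start; "ft_torque": the same for the moment, N m; "grip_width": opening from 0.0 (shut) to 1.0 (fully open); "finger_force": force on a finger pad.
Only numpy, scipy, OpenCV 4.12 (cv2) and the standard library are available. Lean on these libraries where they do the work, as an engineer would, in place of code of your own. Each camera call takes 0.05 s, during which the arm holds its last target. There are 200 camera calls.

## Task

Make up the two changeover kits from the parts on the bench. In the three-compartment tray put the brown jaw in the wide middle compartment and the round black knob and the larger steel collar in the two end compartments, one in each, either way round; in the two-compartment tray put the clamping lever in the long compartment and the smaller steel collar in the short one. Leave every part standing upright, as it stands now, flat on the floor of its compartment, and do not disturb the wrench, the oil bottle or the pot.

Things in the scene. Friction and masses are not known exactly. Their poses are not given: they have to be found in the camera images.
- tray_three: Low aluminium tray fixed to the bench, 84 x 264 mm (its x by y), three compartments in a row along y. Origin at the centre of its underside, z up. Floor 4 mm thick; walls and dividers 4 mm thick, tops 16 mm above the bench. Inside, all centred at x = 0: middle compartment 76 x 108 mm at y = 0; end compartments 76 x 70 mm, centred at y = -93 and +93 mm.
- tray_two: Low aluminium tray fixed to the bench, 70 x 186 mm (its x by y), two compartments in a row along y. Origin at the centre of its underside, z up. Floor 4 mm thick; walls and divider 4 mm thick, tops 16 mm above the bench. Inside, centred at x = 0: long compartment 62 x 114 mm centred at y = -32 mm; short one 62 x 60 mm centred at y = +59 mm.
- jaw: Brown machine jaw, 0.22 kg, standing on its base, 52 x 84 mm (x by y). Origin at the centre of its underside, z up. Grip its tall wall: 32 mm thick (x = -26 to +6, middle at -10 mm), 84 mm long in y, 42 mm tall; beside it (x = 6 to 26 mm) three low tongues 12 mm tall. Fits with its long side along the tray's, either way round.
- knob: Round black knurled knob, about 0.09 kg, loose, standing on its neck. Head 42 mm in diameter from 13 mm to 36 mm height, neck below it 30 mm in diameter; brass dot on top. Origin at the centre of its underside, z up.
- collar_large: Larger plain steel collar (thick ring), about 0.42 kg, loose, standing with its bore upright: outer diameter 54 mm, bore 30 mm, height 36 mm. Origin at the centre of its underside, z up.
- collar_small: Smaller plain steel collar (thick ring), about 0.20 kg, loose, standing with its bore upright: outer diameter 35 mm, bore 18 mm, height 36 mm. Origin at the centre of its underside, z up.
- lever: Black clamping lever, 0.16 kg, standing on its hub, 36 x 90 x 40 mm (x, y, z). Origin on its underside plane at mid-length, z up. Grip the hub: upright, 28 mm diameter, 40 mm tall, axis at y = -27 mm, on a 36 mm steel foot 6 mm thick. An arm 14 mm wide runs from it to y = +45 mm at 24 to 36 mm height. Fits with its length along the tray's, either way round.
- wrench: Bystander: steel wrench about 170 mm long lying on the bench to the robot's right of the trays. Leave alone. Origin at its underside near the middle.
- oil_bottle: Bystander: white plastic oil bottle with a black cap, 44 mm in diameter, 85 mm tall, standing beyond the trays. Leave alone. Origin at the centre of its underside.
- pot: Bystander: white open ceramic pot, 72 mm in diameter, 60 mm tall, to the robot's left of the trays. Leave alone. Origin at the centre of its underside.
Things that resemble listed ones, but are neither listed nor needed, are in the scene too. Leave any blue look-alike of the collar_large alone.

How it is judged:
By the outcome, as a careful person would: the job done as asked, in the order asked, and still so for the second after the job is handed in, with the robot touching nothing.
It also fails if it takes over 112 s, if anything falls off the work surface, if the arm or the gripper's body presses on something with over 40 N, if the wrist force passes 120 N, or if a joint passes its speed limit or range.

## Working session

There is one attempt and no reset: what is moved stays moved. The work goes in short steps, Python scripts to look and compute and a tool call to move; the robot and the scene stay as the last step left them, time stands still between calls to the robot, and variables do not carry over. Pictures are saved under pics/ and viewed, at most 14 in all, crops included, and the job is handed in when it is done.

Besides the shell and the picture viewer there is one more tool, called after "Request:" in YAML: its name, and indented under it one key for each argument. jog_arm: Moves the arm, as the interface text tells. Its arguments: {"type":"object","properties":{"deltas":{"type":"array","items":{"type":"number"}},"squeeze":{"type":"number"}},"required":["deltas"]}

```bash
mkdir -p pics; ls; python3 - <<'E'
from workcell import *
import cv2
o=get_obs();print({k:o[k] for k in ('t','tool_pos','orientation','grip_width','force')})
for c in('top','side'):
    cv2.imwrite(f'pics/{c}0.png',cv2.cvtColor(get_image(c),cv2.COLOR_RGB2BGR))
    m=camera_model(c);print(c,m)
    for n in('tray_three','tray_two','jaw','knob','collar_large','collar_small','lever','pot','oil_bottle','wrench'):
        print(n,[(round(d['p'],2),[round(float(v)) for v in d['point']]) for d in pinpoint(c,n)])
E
```

```text
pics
{'t': 0.0, 'tool_pos': array([0.18621197, 0.62208892, 0.22709562]), 'orientation': array([ 1.44855612e-01,  9.89452409e-01, -8.82062728e-04, -5.99757673e-05]), 'grip_width': 1.0026843907067748, 'force': array([0.79056434, 0.61283457, 0.1391824 ])}
top {'K': array([[413.49926867,   0.        , 254.61444855],
       [  0.        , 413.49926867, 194.9623447 ],
       [  0.        ,   0.        ,   1.        ]]), 'camera_from_world': array([[ 0.08572236, -0.99631415,  0.00312803, -0.04077909],
       [-0.96942291, -0.0841324 , -0.23052323,  0.54972261],
       [ 0.22993673,  0.01672861, -0.97306179,  1.00550353],
       [ 0.        ,  0.        ,  0.        ,  1.        ]])}
tray_three [(0.94, [193, 172])]
tray_two [(0.83, [325, 178])]
jaw [(0.69, [356, 278]), (0.17, [254, 233])]
knob [(0.82, [145, 249])]
collar_large [(0.78, [229, 279])]
collar_small [(0.49, [302, 238])]
lever [(0.6, [196, 234])]
pot [(0.96, [101, 187])]
oil_bottle [(0.8, [254, 139])]
wrench [(0.66, [416, 193])]
side {'K': array([[475.77166813,   0.        , 256.85723172],
       [  0.        , 475.77166813, 186.70893856],
       [  0.        ,   0.        ,   1.        ]]), 'camera_from_world': array([[ 0.90843   , -0.41753617, -0.02045683, -0.4934598 ],
       [-0.23804655, -0.47644908, -0.84636288,  0.18625233],
       [ 0.34364048,  0.77373111, -0.53221368,  1.14136015],
       [ 0.        ,  0.        ,  0.        ,  1.        ]])}
tray_three [(0.93, [251, 169])]
tray_two [(0.93, [316, 232]), (0.44, [238, 288])]
jaw [(0.75, [237, 287])]
knob [(0.63, [176, 170]), (0.25, [370, 302])]
collar_large [(0.95, [180, 211]), (0.94, [201, 226]), (0.87, [230, 211])]
collar_small [(0.63, [249, 240])]
lever [(0.79, [205, 189])]
pot [(0.85, [205, 142])]
oil_bottle [(0.6, [314, 188])]
wrench [(0.93, [370, 305])]
```

```bash
python3 - <<'E'
import cv2
for c in('top','side'):
    i=cv2.imread(f'pics/{c}0.png'); 
    i=i[100:340,60:460] if c=='top' else i[100:340,120:440]
    cv2.imwrite(f'pics/{c}1.png',cv2.resize(i,None,fx=2 if c=='top' else 2.5,fy=2 if c=='top' else 2.5,interpolation=cv2.INTER_CUBIC))
E
```

```text
(no output)
```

View pics/top1.png

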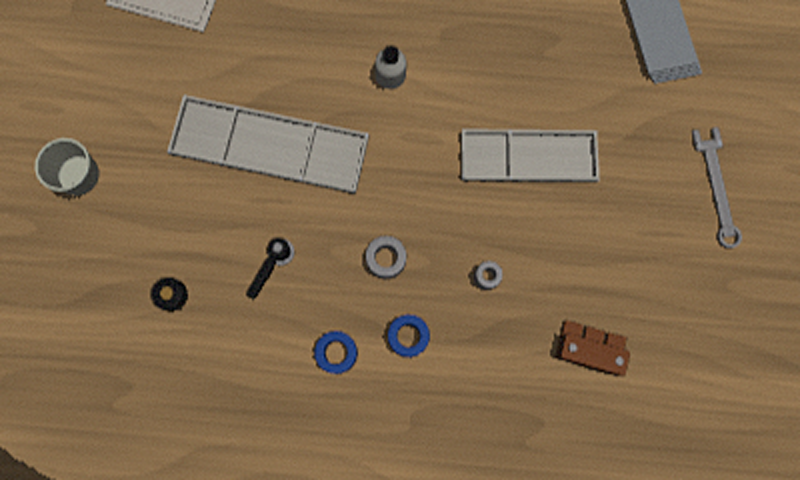

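View pics/side1.png

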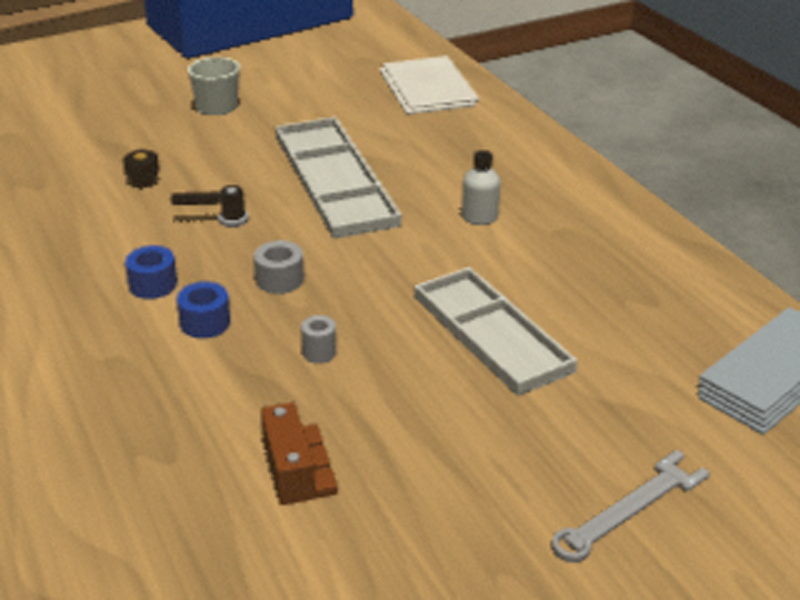

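```bash
cat > h.py <<'E'
from workcell import *
import cv2, numpy as np
from scipy.optimize import minimize
def P(c):
    m=camera_model(c); return m['K']@m['camera_from_world'][:3]
def proj(M,X):
    h=np.c_[X,np.ones(len(X))]@M.T; return h[:,:2]/h[:,2:]
def tri(a,b):
    A=[]
    for M,(u,v) in((P('top'),a),(P('side'),b)): A+=[u*M[2]-M[0],v*M[2]-M[1]]
    A=np.array(A); return np.linalg.lstsq(A[:,:3],-A[:,3],rcond=None)[0]
def cyl(r,z0,z1,cx=0,cy=0):
    t=np.linspace(0,2*np.pi,40); p=np.c_[cx+r*np.cos(t),cy+r*np.sin(t)]; return np.r_[np.c_[p,0*t+z0],np.c_[p,0*t+z1]]/1000
def box(x0,x1,y0,y1,z0,z1): return np.array([[x,y,z] for x in(x0,x1) for y in(y0,y1) for z in(z0,z1)])/1000.
S=dict(tray_three=[box(-42,42,-132,132,0,16)],tray_two=[box(-35,35,-93,93,0,16)],
 jaw=[box(-26,6,-42,42,0,42),box(6,26,-42,42,0,12)],knob=[cyl(21,13,36),cyl(15,0,13)],
 collar_large=[cyl(27,0,36)],collar_small=[cyl(17.5,0,36)],
 lever=[cyl(14,0,40,0,-27),cyl(18,0,6,0,-27),box(-7,7,-27,45,24,36)],pot=[cyl(36,0,60)],oil_bottle=[cyl(22,0,60)])
F=4
def render(n,q,M):
    x,y,z,a=q; R=np.array([[np.cos(a),-np.sin(a),0],[np.sin(a),np.cos(a),0],[0,0,1]])
    im=np.zeros((384*F,512*F),np.uint8)
    for p in S[n]:
        u=proj(M,p@R.T+[x,y,z]); cv2.fillConvexPoly(im,cv2.convexHull(np.round(((u+.5)*F-.5)*16).astype(np.int32)),255,shift=4)
    return cv2.resize(im,(512,384),interpolation=cv2.INTER_AREA)/255.
def fit(n,masks,q0,yaws):
    def cost(q,w=yaws):
        s=0
        for c,m in masks.items():
            r=render(n,q,P(c)); s+=1-np.minimum(r,m).sum()/np.maximum(r,m).sum()
        return s
    best=None
    for a in yaws:
        s=np.array([*q0,a]); d=np.diag([.006,.006,.006,.15])
        r=minimize(cost,s,method='Nelder-Mead',options=dict(initial_simplex=np.vstack([s,s+d]),xatol=1e-4,fatol=1e-4,maxiter=250))
        if best is None or r.fun<best.fun: best=r
    return best
def near(L,pt): return min(L,key=lambda d:np.hypot(*(np.array(d['point'])-pt)))
E
cat > m.py <<'E'
from h import *
pts=dict(tray_three=[(193,172),(251,169)],tray_two=[(325,178),(316,232)],jaw=[(356,278),(237,287)],knob=[(145,249),(176,170)],
collar_large=[(252,228),(230,211)],collar_small=[(302,238),(249,240)],lever=[(196,234),(205,189)],pot=[(101,187),(205,142)],oil_bottle=[(254,139),(314,188)])
for c in('top','side'): get_image(c)
for n,(a,b) in pts.items():
    t=tri(a,b); mk={}
    for c,p in zip(('top','side'),(a,b)):
        L=regions_of(c,n)
        if L:
            d=near(L,p); mk[c]=d['mask'].astype(float)
            if np.hypot(*(np.array(d['point'])-p))>15: print('far',n,c,d['point'],p)
        else: print('miss',n,c)
    ys=[0] if S[n][0].shape[0]==80 and n!='lever' else np.arange(0,2*np.pi,np.pi/4) if n in('jaw','lever') else np.arange(-.8,.81,.4)
    r=fit(n,mk,t,ys)
    print(n,'tri',(t*1000).round(1),'fit',(r.x[:3]*1000).round(1),'yaw',np.degrees(r.x[3]).round(1),'cost',round(r.fun,3),len(mk))
E
time python3 m.py
```

```text
tray_three tri [610.2 182.9  11.7] fit [614.9 180.4   3.3] yaw -7.7 cost 0.099 2
tray_two tri [ 627.3 -180.7    9.5] fit [ 629.5 -178.3    4.1] yaw 3.7 cost 0.096 2
jaw tri [ 367.5 -274.7    9.5] fit [ 376.7 -269.8    3. ] yaw 349.6 cost 0.163 2
knob tri [393.9 282.5  11.9] fit [398.7 282.8   1.6] yaw 3.5 cost 0.185 2
collar_large tri [469.4   7.9   5.7] fit [469.6   5.4   4.2] yaw 2.2 cost 0.373 2
collar_small tri [ 460.6 -129.1    4.3] fit [ 456.8 -128.9    4.9] yaw 7.5 cost 0.277 2
lever tri [445.2 155.6  -0.7] fit [443.7 158.    3.9] yaw 65.2 cost 0.335 2
pot tri [545.4 428.1  10.3] fit [551.2 442.7   0.6] yaw -16.0 cost 0.399 2
miss oil_bottle top
oil_bottle tri [736.2  22.1  -5.6] fit [732.4  25.7   4.1] yaw -7.0 cost 0.169 1
real	1m0.265s
user	0m40.276s
sys	0m24.233s
```

```bash
cat > m2.py <<'E'
from h import *
from scipy.ndimage import binary_fill_holes
G=dict(tray_three=(.6149,.1804,-7.7),tray_two=(.6295,-.1783,3.7),jaw=(.3767,-.2698,-10.4),knob=(.3987,.2828,0),collar_large=(.4696,.0054,0),collar_small=(.4568,-.1289,0),lever=(.4437,.158,65.2))
im={c:cv2.resize(cv2.cvtColor(get_image(c),cv2.COLOR_RGB2BGR),None,fx=4,fy=4,interpolation=cv2.INTER_CUBIC) for c in('top','side')}
for n,(x,y,a) in G.items():
    mk={}
    for c in('top','side'):
        o=proj(P(c),np.array([[x,y,.018]]))[0]; L=regions_of(c,n)
        if L: mk[c]=binary_fill_holes(near(L,o)['mask']).astype(float)
    def run(cs):
        def cost(q):
            s=0
            for c in cs:
                r=render(n,(q[0],q[1],0,q[2]),P(c)); s+=1-np.minimum(r,mk[c]).sum()/np.maximum(r,mk[c]).sum()
            return s
        s=np.array([x,y,np.radians(a)])
        return minimize(cost,s,method='Nelder-Mead',options=dict(initial_simplex=np.vstack([s,s+np.diag([.005,.005,.1])]),xatol=1e-4,fatol=1e-4))
    for cs in (list(mk),)+tuple([c] for c in mk):
        r=run(cs); print(n,cs,(r.x[:2]*1000).round(1),np.degrees(r.x[2]).round(1),round(r.fun,3))
        if len(cs)==len(mk) and cs==list(mk):
            for c in im:
                R=(render(n,(r.x[0],r.x[1],0,r.x[2]),P(c))>.5).astype(np.uint8)
                k,_=cv2.findContours(cv2.resize(R,None,fx=4,fy=4),0,2); cv2.drawContours(im[c],k,-1,(0,255,0),1)
t=im['top'][400:1360,240:1840]; s=im['side'][400:1360,480:1760]
cv2.imwrite('pics/o_top.png',cv2.resize(t,(800,480),interpolation=cv2.INTER_AREA)); cv2.imwrite('pics/o_side.png',cv2.resize(s,(800,600),interpolation=cv2.INTER_AREA))
E
python3 m2.py
```

```text
tray_three ['top', 'side'] [616.5 182.9] -7.5 0.104
tray_three ['top'] [616.9 180.5] -7.9 0.027
tray_three ['side'] [615.6 187. ] -7.1 0.036
tray_two ['top', 'side'] [ 631.3 -177.4] 3.7 0.122
tray_two ['top'] [ 631.4 -180.1] 3.7 0.03
tray_two ['side'] [ 631.5 -173.5] 3.3 0.054
jaw ['top', 'side'] [ 377.2 -269.1] -10.9 0.191
jaw ['top'] [ 377.6 -271.6] -12.0 0.088
jaw ['side'] [ 377. -266.] -11.3 0.054
knob ['top', 'side'] [397.3 284.4] 3.6 0.256
knob ['top'] [398.8 283.4] 3.5 0.075
knob ['side'] [397.  289.7] 6.7 0.078
collar_large ['top', 'side'] [470.2   6.2] 2.2 0.263
collar_large ['top'] [471.8   5. ] 0.6 0.072
collar_large ['side'] [470.1  12. ] 0.5 0.069
collar_small ['top', 'side'] [ 457.6 -126.7] -2.8 0.393
collar_small ['top'] [ 458.9 -130.5] 4.1 0.269
collar_small ['side'] [ 457.7 -124.8] -0.9 0.071
lever ['top', 'side'] [445.1 158.7] 65.8 0.372
lever ['top'] [446.4 156.7] 66.3 0.124
lever ['side'] [443.4 163. ] 66.2 0.113
```

View pics/o_top.png

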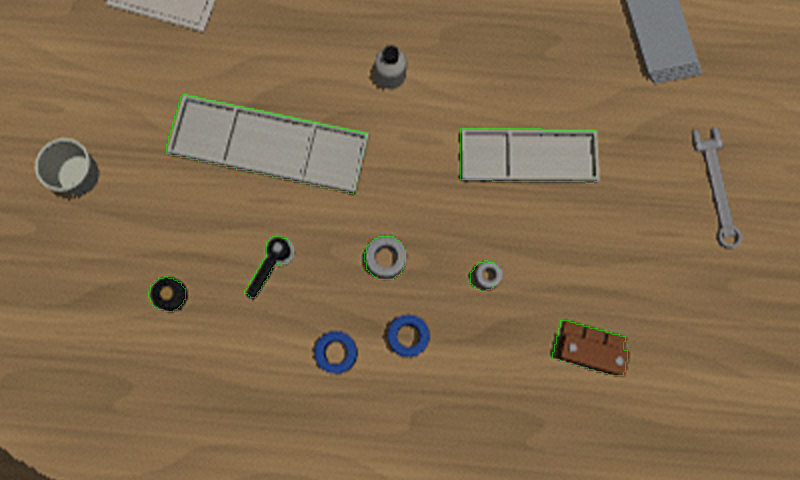

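View pics/o_side.png

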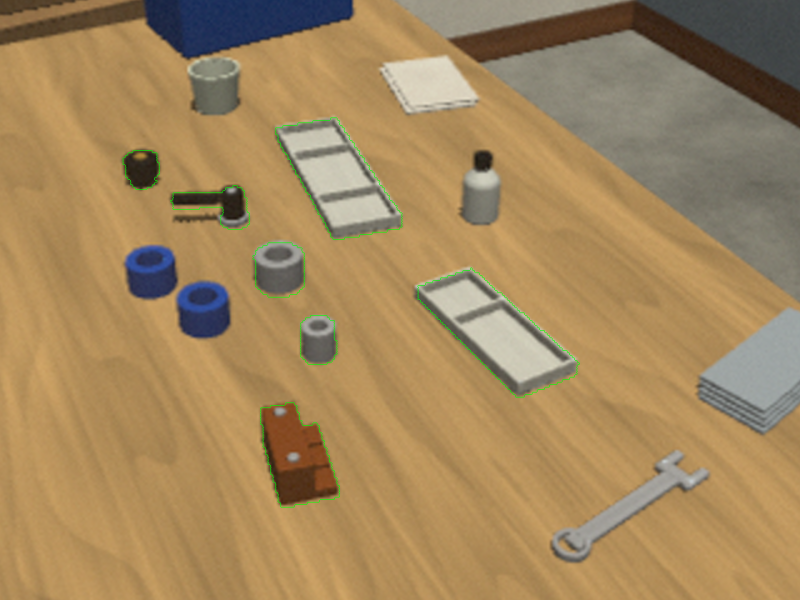

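```bash
cat > p.py <<'E'
import sys,numpy as np
from workcell import get_obs
from scipy.spatial.transform import Rotation as Ro
# args: psi then waypoints "x,y,z" in mm; turn first, then shifts
o=get_obs(); R=Ro.from_quat(o['orientation']); y=R.as_matrix()[:,1]; p=o['tool_pos']*1000
psi0=np.degrees(np.arctan2(y[1],y[0])); print('t',round(o['t'],2),'pos',p.round(1),'psi',psi0.round(1),'f',o['force'].round(1),'w',round(o['grip_width'],3),'ff',o['finger_force'],'tilt',R.as_matrix()[:,2].round(3))
if len(sys.argv)>1:
    psi=float(sys.argv[1]); print('turn',round(psi0-psi,1))
    a=np.radians(psi); Y=np.array([np.cos(a),np.sin(a),0]); Z=np.array([0,0,-1.]); X=np.cross(Y,Z)
    for w in sys.argv[2:]:
        w=np.array([float(v) for v in w.split(',')]); d=w-p; n=max(1,int(np.ceil(np.linalg.norm(d)/40)))
        D=np.array([X@d,Y@d,Z@d]); print(w,'total',D.round(1),'rows',n,'each',(D/n).round(1)); p=w
E
python3 p.py -11.3 480,300,180 480,0,150 367,-267,150 367,-267,40
```

```text
t 2.9 pos [186.4 622.7 228. ] psi 73.3 f [ 0.3 -0.1  0.5] w 1.001 ff 0.0 tilt [ 0. -0. -1.]
turn 84.6
[480. 300. 180.] total [-258.9  351.2   48. ] rows 11 each [-23.5  31.9   4.4]
[480.   0. 150.] total [-294.2   58.8   30. ] rows 8 each [-36.8   7.3   3.8]
[ 367. -267.  150.] total [-284.   -58.5    0. ] rows 8 each [-35.5  -7.3   0. ]
[ 367. -267.   40.] total [  0.   0. 110.] rows 3 each [ 0.   0.  36.7]
```

Request:
jog_arm:
  deltas: [0, 0, 0, 7.05, -1, 0, 0, 0, 7.05, -1, 0, 0, 0, 7.05, -1, 0, 0, 0, 7.05, -1, 0, 0, 0, 7.05, -1, 0, 0, 0, 7.05, -1, 0, 0, 0, 7.05, -1, 0, 0, 0, 7.05, -1, 0, 0, 0, 7.05, -1, 0, 0, 0, 7.05, -1, 0, 0, 0, 7.05, -1, 0, 0, 0, 7.05, -1]
  squeeze: 40

```text
t: 3.9
tool_pos: [0.1863, 0.6227, 0.228]
orientation: [0.775, 0.632, 0.0, -0.0]
force: [-0.5, 0.1, 0.2]
grip_width: 0.998
finger_force: 0.0
```

Request:
jog_arm:
  deltas: [-23.5, 32, 4.4, 0, -1, -23.5, 32, 4.4, 0, -1, -23.5, 32, 4.4, 0, -1, -23.5, 32, 4.4, 0, -1, -23.5, 32, 4.4, 0, -1, -23.5, 32, 4.4, 0, -1, -23.5, 32, 4.4, 0, -1, -23.5, 32, 4.4, 0, -1, -23.5, 32, 4.4, 0, -1, -23.5, 32, 4.4, 0, -1, -23.5, 32, 4.4, 0, -1]

```text
t: 4.82
tool_pos: [0.4822, 0.2991, 0.1796]
orientation: [0.773, 0.634, 0.0, -0.0]
force: [0.7, 0.6, 1.4]
grip_width: 1.001
finger_force: 0.0
```

Request:
jog_arm:
  deltas: [-37, 7, 4, 0, -1, -37, 7, 4, 0, -1, -37, 7, 4, 0, -1, -37, 7, 4, 0, -1, -37, 7, 4, 0, -1, -37, 7, 4, 0, -1, -37, 7, 4, 0, -1, -37, 7, 4, 0, -1]

```text
t: 5.48
tool_pos: [0.4782, -0.0023, 0.1477]
orientation: [0.773, 0.635, 0.0, 0.0]
force: [0.4, 0.0, -0.8]
grip_width: 1.001
finger_force: 0.0
```

Request:
jog_arm:
  deltas: [-35, -7, 0, 0, -1, -35, -7, 0, 0, -1, -35, -7, 0, 0, -1, -35, -7, 0, 0, -1, -35, -7, 0, 0, -1, -35, -7, 0, 0, -1, -35, -7, 0, 0, -1, -35, -7, 0, 0, -1, 0, 0, 0, 0, -1, 0, 0, 0, 0, -1]

```text
t: 6.32
tool_pos: [0.3678, -0.2664, 0.1479]
orientation: [0.775, 0.632, -0.0, 0.0]
force: [0.1, 1.1, 0.3]
grip_width: 0.998
finger_force: 0.0
```

```bash
python3 p.py -11.3 367,-267,80 367,-267,40; python3 - <<'E'
from h import *
for c in('top','side'):
    i=cv2.cvtColor(get_image(c),cv2.COLOR_RGB2BGR); i=i[190:340,290:440] if c=='top' else i[170:350,170:350]
    globals()[c]=cv2.resize(i,(400,400),interpolation=cv2.INTER_CUBIC)
cv2.imwrite('pics/j1.png',np.hstack([top,side]))
E
```

```text
t 6.32 pos [ 367.8 -266.4  147.9] psi -11.5 f [0.1 1.1 0.3] w 0.998 ff 0.0 tilt [ 0.    -0.001 -1.   ]
turn -0.2
[ 367. -267.   80.] total [-0.8 -0.7 67.9] rows 2 each [-0.4 -0.3 33.9]
[ 367. -267.   40.] total [ 0.  0. 40.] rows 1 each [ 0.  0. 40.]
```

View pics/j1.png

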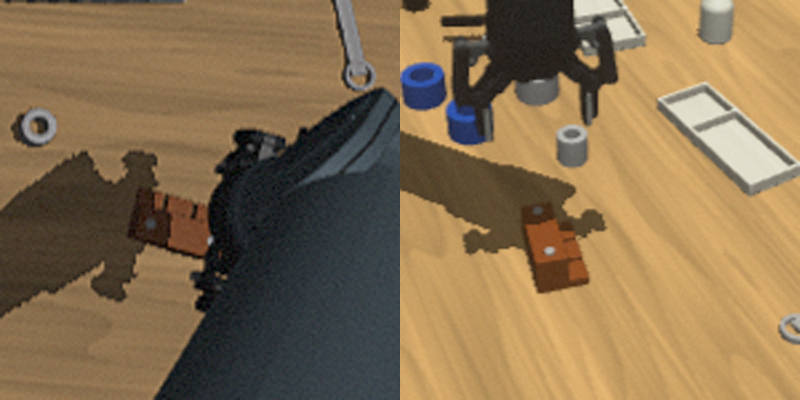

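Left view: gripper hovers over the jaw (jaw about (170,225) in the crop), fingers straddling its thin side. Right view agrees; nothing lies in the way, so I descend.

Request:
jog_arm:
  deltas: [0, 0, 36, 0, -1, 0, 0, 36, 0, -1, 0, 0, 24, 0, -1, 0, 0, 12, 0, -1, 0, 0, 0, 0, -1]

```text
t: 6.83
tool_pos: [0.3679, -0.2617, 0.0373]
orientation: [0.772, 0.636, -0.001, -0.002]
force: [0.6, -0.2, 0.5]
grip_width: 0.999
finger_force: 0.0
```

Request:
jog_arm:
  deltas: [0, 0, 0, 0, 1, 0, 0, 0, 0, 1, 0, 0, 0, 0, 1, 0, 0, 0, 0, 1, 0, 0, 0, 0, 1, 0, 0, 0, 0, 1, 0, 0, 0, 0, 1, 0, 0, 0, 0, 1, 0, 0, 0, 0, 1]
  squeeze: 50

```text
t: 7.58
tool_pos: [0.3687, -0.2645, 0.0396]
orientation: [0.773, 0.634, 0.0, 0.0]
force: [-0.9, -0.3, 0.0]
grip_width: -0.0
finger_force: 0.0
```

```bash
cat > v.py <<'E'
from h import *
import sys
n,a,b=sys.argv[1],[int(v) for v in sys.argv[2].split(',')],[int(v) for v in sys.argv[3].split(',')]
o=[]
for c,(u,v,s) in(('top',a),('side',b)):
    i=cv2.cvtColor(get_image(c),cv2.COLOR_RGB2BGR); o.append(cv2.resize(i[max(v-s,0):v+s,max(u-s,0):u+s],(400,400),interpolation=cv2.INTER_CUBIC))
cv2.imwrite(f'pics/{n}.png',np.hstack(o))
E
python3 v.py j2 360,270,60 237,287,70
```

```text
(no output)
```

View pics/j2.png

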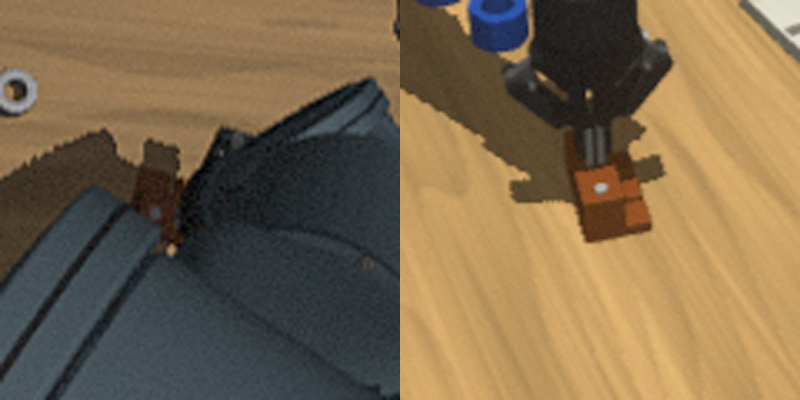

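```bash
python3 p.py; python3 - <<'E'
from h import *
for z in(0,.018,.03,.042,.055,.065): print(z,proj(P('side'),np.array([[.3687,-.2645,z]])),proj(P('top'),np.array([[.3687,-.2645,z]])))
E
```

```text
t 7.68 pos [ 368.6 -264.5   39.6] psi -11.3 f [-0.6  0.3  0.3] w -0.001 ff 0.0 tilt [ 0. -0. -1.]
0 [[235.34462121 287.15320252]] [[351.472827   276.66377083]]
0.018 [[234.98281901 281.18836386]] [[353.08258146 276.39721586]]
0.03 [[234.73794085 277.15118911]] [[354.18539893 276.21460324]]
0.042 [[234.49005818 273.06448065]] [[355.31286227 276.02790957]]
0.055 [[234.21806356 268.58025133]] [[356.56306301 275.82089214]]
0.065 [[234.00634754 265.08980285]] [[357.54580316 275.65816281]]
```

The fingers shut just above the jaw, touching nothing: tips at side pixel (235,275), i.e. about 25 mm higher than the reported TCP suggests. I'll open, go lower in a step, and watch the force.

Request:
jog_arm:
  deltas: [0, 0, -20, 0, -1, 0, 0, 0, 0, -1, 0, 0, 0, 0, -1, 0, 0, 0, 0, -1, 0, 0, 0, 0, -1, 0, 0, 0, 0, -1, 0, 0, 0, 0, -1, 0, 0, 10, 0, -1, 0, 0, 10, 0, -1, 0, 0, 7, 0, -1, 0, 0, 7, 0, -1, 0, 0, 0, 0, -1]

```text
t: 8.68
tool_pos: [0.3676, -0.2639, 0.024]
orientation: [0.773, 0.634, -0.0, -0.001]
force: [-0.6, 0.1, 0.5]
grip_width: 1.003
finger_force: 0.0
```

```bash
python3 p.py; python3 v.py j3 360,270,60 237,277,60
```

```text
t 8.68 pos [ 367.6 -263.9   24. ] psi -11.3 f [-0.6  0.1  0.5] w 1.003 ff 0.0 tilt [-0.002  0.001 -1.   ]
```

View pics/j3.png

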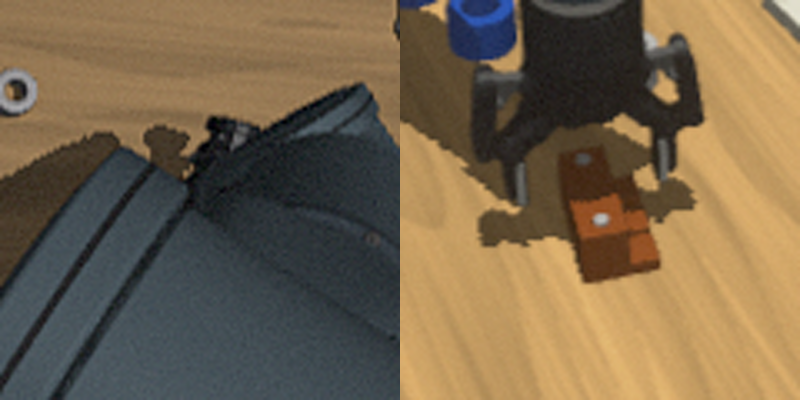

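```bash
python3 - <<'E'
from h import *
for s in(-45,45):
  for z in(0.01,.03,.05): 
    print(s,z,proj(P('side'),np.array([[.3676+s*.00098,-.2639-s*.0002,z]]))[0].round(1))
E
echo measured "213.6,278  255,271.6"
```

```text
-45 0.01 [214.6 287.4]
-45 0.03 [213.9 280.7]
-45 0.05 [213.3 273.8]
45 0.01 [254.3 280.3]
45 0.03 [254.1 273.6]
45 0.05 [253.9 266.8]
measured 213.6,278  255,271.6
```

Request:
jog_arm:
  deltas: [0, 0, 7, 0, -1, 0, 0, 6, 0, -1, 0, 0, 0, 0, -1, 0, 0, 0, 0, 1, 0, 0, 0, 0, 1, 0, 0, 0, 0, 1, 0, 0, 0, 0, 1, 0, 0, 0, 0, 1, 0, 0, 0, 0, 1, 0, 0, 0, 0, 1, 0, 0, 0, 0, 1]
  squeeze: 50

```text
t: 9.7
tool_pos: [0.3688, -0.2645, 0.0129]
orientation: [0.773, 0.634, 0.0, 0.0]
force: [-0.9, 0.3, 5.8]
grip_width: 0.361
finger_force: 50.3
```

```bash
python3 p.py; python3 v.py j4 360,270,60 237,277,60
```

```text
t 9.7 pos [ 368.8 -264.5   12.9] psi -11.3 f [-0.9  0.3  5.8] w 0.361 ff 50.289135575294495 tilt [ 0. -0. -1.]
```

View pics/j4.png

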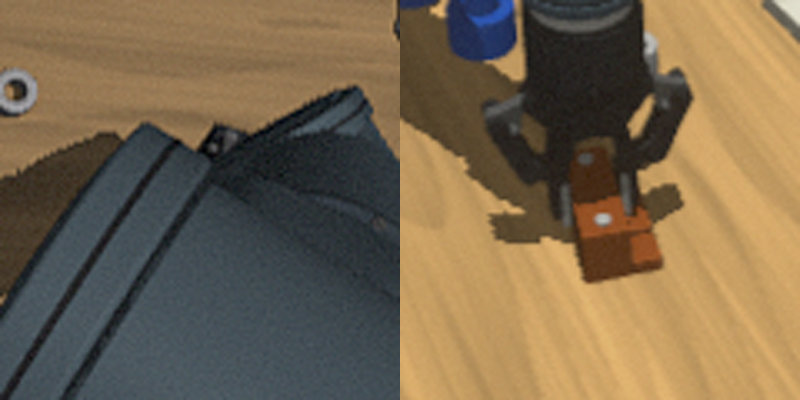

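Request:
jog_arm:
  deltas: [0, 0, -10, 0, 1, 0, 0, -30, 0, 1, 0, 0, -40, 0, 1, 0, 0, -30, 0, 1, 0, 0, 0, -3.7, 1, 0, 0, 0, 0, 1]

```text
t: 10.3
tool_pos: [0.3698, -0.2648, 0.1245]
orientation: [0.751, 0.66, 0.001, 0.002]
force: [0.4, -0.8, -2.6]
grip_width: 0.363
finger_force: 50.5
```

```bash
python3 p.py -7.6 611,185,121 611,185,50 611,185,20; python3 v.py j5 360,270,60 237,247,80
```

```text
t 10.3 pos [ 369.8 -264.8  124.5] psi -7.4 f [ 0.4 -0.8 -2.6] w 0.363 ff 50.483726263046265 tilt [ 0.004 -0.001 -1.   ]
turn 0.2
[611. 185. 121.] total [477.8 179.6   3.5] rows 13 each [36.8 13.8  0.3]
[611. 185.  50.] total [ 0.  0. 71.] rows 2 each [ 0.   0.  35.5]
[611. 185.  20.] total [ 0.  0. 30.] rows 1 each [ 0.  0. 30.]
```

View pics/j5.png

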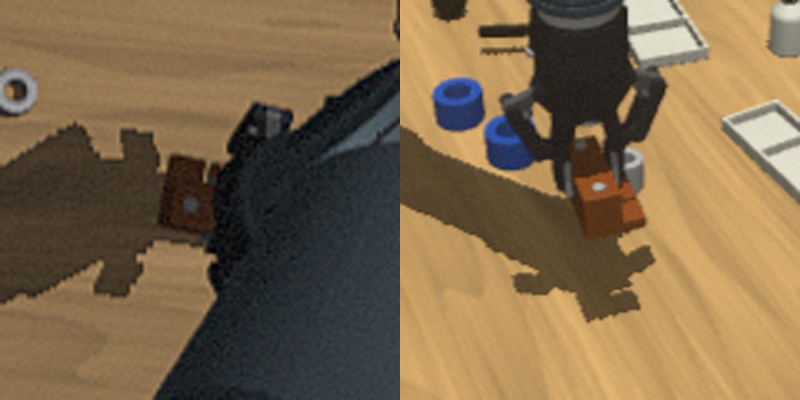

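Jaw hangs level in the fingers, lifted clear of the bench; carrying it to the middle compartment.

Request:
jog_arm:
  deltas: [37, 14, 0, 0, 1, 37, 14, 0, 0, 1, 37, 14, 0, 0, 1, 37, 14, 0, 0, 1, 37, 14, 0, 0, 1, 37, 14, 0, 0, 1, 37, 14, 0, 0, 1, 37, 14, 0, 0, 1, 37, 14, 0, 0, 1, 37, 14, 0, 0, 1, 37, 14, 0, 0, 1, 37, 14, 0, 0, 1]

```text
t: 11.4
tool_pos: [0.5928, 0.1552, 0.1208]
orientation: [0.753, 0.658, -0.002, -0.001]
force: [0.6, -0.9, -2.1]
grip_width: 0.367
finger_force: 50.3
```

Request:
jog_arm:
  deltas: [34, 12, 0, 0, 1, 0, 0, 30, 0, 1, 0, 0, 30, 0, 1, 0, 0, 15, 0, 1, 0, 0, 10, 0, 1, 0, 0, 0, 0, 1, 0, 0, 0, 0, 1]

```text
t: 11.98
tool_pos: [0.6101, 0.1849, 0.0377]
orientation: [0.753, 0.658, -0.0, 0.0]
force: [0.2, 0.1, -1.2]
grip_width: 0.366
finger_force: 50.2
```

```bash
python3 p.py -7.6 611,185,17; python3 v.py j6 200,180,60 250,160,60
```

```text
t 11.98 pos [610.1 184.9  37.7] psi -7.6 f [ 0.2  0.1 -1.2] w 0.366 ff 50.22476613521576 tilt [-0.    -0.001 -1.   ]
turn -0.0
[611. 185.  17.] total [ 0.2  0.9 20.7] rows 1 each [ 0.2  0.9 20.7]
```

View pics/j6.png

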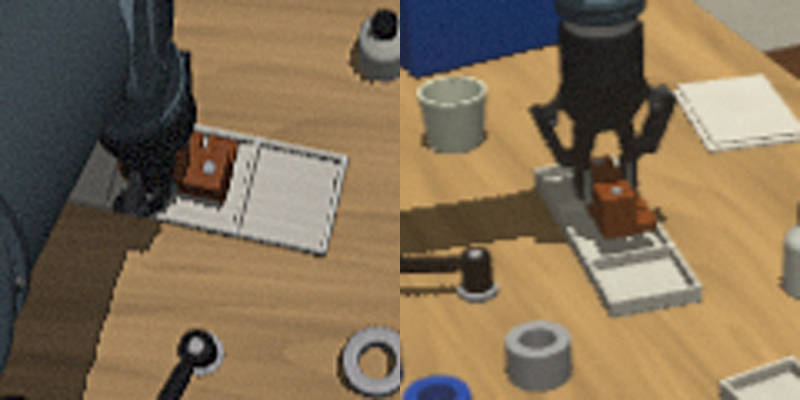

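The jaw hovers over the middle compartment, squarely aligned. Lowering.

Request:
jog_arm:
  deltas: [0, 0, 9, 0, 1, 0, 0, 6, 0, 1, 0, 0, 3, 0, 1, 0, 0, 1.5, 0, 1, 0, 0, 0, 0, 1, 0, 0, 0, 0, 1]

```text
t: 12.58
tool_pos: [0.61, 0.1857, 0.0181]
orientation: [0.752, 0.659, -0.0, 0.0]
force: [-0.6, 0.1, -2.5]
grip_width: 0.366
finger_force: 50.3
```

Request:
jog_arm:
  deltas: [0, 0, 1, 0, 1, 0, 0, 0.5, 0, 1, 0, 0, 0, 0, 1]

```text
t: 12.83
tool_pos: [0.6103, 0.1858, 0.017]
orientation: [0.752, 0.659, 0.0, 0.0]
force: [-0.5, 0.7, 1.0]
grip_width: 0.362
finger_force: 50.7
```

Request:
jog_arm:
  deltas: [0, 0, 0, 0, 0.2, 0, 0, 0, 0, -0.2, 0, 0, 0, 0, -0.2, 0, 0, 0, 0, -0.2, 0, 0, -20, 0, -0.3, 0, 0, -30, 0, -1, 0, 0, -40, 0, -1, 0, 0, -10, 0, -1, 0, 0, 0, 0, -1]

```text
t: 13.58
tool_pos: [0.6129, 0.1863, 0.1207]
orientation: [0.752, 0.659, 0.003, 0.001]
force: [-0.5, 0.6, -0.8]
grip_width: 0.996
finger_force: 0.0
```

```bash
python3 p.py -7.6 398,285,110 398,285,50 398,285,12
```

```text
t 13.58 pos [612.9 186.3 120.7] psi -7.6 f [-0.5  0.6 -0.8] w 0.996 ff 0.0 tilt [ 0.007  0.002 -1.   ]
turn 0.0
[398. 285. 110.] total [  69.4 -226.    10.7] rows 6 each [ 11.6 -37.7   1.8]
[398. 285.  50.] total [ 0.  0. 60.] rows 2 each [ 0.  0. 30.]
[398. 285.  12.] total [ 0.  0. 38.] rows 1 each [ 0.  0. 38.]
```

Request:
jog_arm:
  deltas: [12, -38, 0, 0, -1, 12, -38, 0, 0, -1, 12, -38, 0, 0, -1, 12, -38, 0, 0, -1, 12, -38, 0, 0, -1, 10, -35, 0, 0, -1, 0, 0, 36, 0, -1, 0, 0, 30, 0, -1, 0, 0, 0, 0, -1, 0, 0, 0, 0, -1]

```text
t: 14.42
tool_pos: [0.3951, 0.2834, 0.0495]
orientation: [0.752, 0.659, -0.002, 0.0]
force: [0.2, -0.4, 1.2]
grip_width: 1.005
finger_force: 0.0
```

```bash
python3 p.py -7.6 398,285,12; python3 v.py k1 160,230,70 190,165,70
```

```text
t 14.42 pos [395.1 283.4  49.5] psi -7.6 f [ 0.2 -0.4  1.2] w 1.005 ff 0.0 tilt [-0.003 -0.003 -1.   ]
turn 0.0
[398. 285.  12.] total [ 2.   2.6 37.5] rows 1 each [ 2.   2.6 37.5]
```

View pics/k1.png

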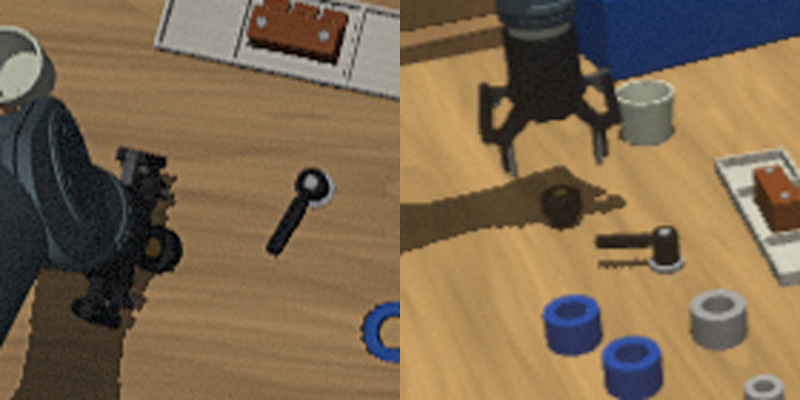

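Jaw sits centred in the middle compartment; the gripper straddles the knob (crop (160,250)). Descend and grip.

Request:
jog_arm:
  deltas: [2, 2, 15, 0, -1, 0, 0, 12, 0, -1, 0, 0, 10, 0, -1, 0, 0, 0, 0, -1, 0, 0, 0, 0, 1, 0, 0, 0, 0, 1, 0, 0, 0, 0, 1, 0, 0, 0, 0, 1, 0, 0, 0, 0, 1, 0, 0, 0, 0, 1, 0, 0, 0, 0, 1, 0, 0, 0, 0, 1]
  squeeze: 40

```text
t: 15.52
tool_pos: [0.3987, 0.2866, 0.0144]
orientation: [0.752, 0.659, 0.0, -0.0]
force: [-1.2, -0.4, 7.1]
grip_width: 0.475
finger_force: 39.6
```

```bash
python3 p.py
```

```text
t 15.52 pos [398.7 286.6  14.4] psi -7.6 f [-1.2 -0.4  7.1] w 0.475 ff 39.60443848161958 tilt [ 0.     0.001 -1.   ]
```

Request:
jog_arm:
  deltas: [0, 0, -10, 0, 1, 0, 0, -30, 0, 1, 0, 0, -40, 0, 1, 0, 0, 0, 0, 1, 0, 0, 0, 0, 1]

```text
t: 15.93
tool_pos: [0.3996, 0.2876, 0.096]
orientation: [0.752, 0.659, 0.002, -0.0]
force: [0.0, 0.0, -1.0]
grip_width: 0.472
finger_force: 41.0
```

```bash
python3 p.py -7.6 629,275,93 629,275,30 629,275,18
```

```text
t 15.93 pos [399.6 287.6  96. ] psi -7.5 f [ 0.  0. -1.] w 0.472 ff 41.03360888664611 tilt [ 0.003  0.004 -1.   ]
turn 0.1
[629. 275.  93.] total [ 17.8 229.    3. ] rows 6 each [ 3.  38.2  0.5]
[629. 275.  30.] total [ 0.  0. 63.] rows 2 each [ 0.   0.  31.5]
[629. 275.  18.] total [ 0.  0. 12.] rows 1 each [ 0.  0. 12.]
```

Request:
jog_arm:
  deltas: [3, 38, 0, 0, 1, 3, 38, 0, 0, 1, 3, 38, 0, 0, 1, 3, 38, 0, 0, 1, 3, 38, 0, 0, 1, 2, 38, 0, 0, 1, 0, 0, 30, 0, 1, 0, 0, 30, 0, 1, 0, 0, 0, 0, 1, 0, 0, 0, 0, 1]

```text
t: 16.77
tool_pos: [0.624, 0.2724, 0.0311]
orientation: [0.752, 0.659, -0.003, -0.001]
force: [0.5, -0.2, -0.9]
grip_width: 0.473
finger_force: 41.1
```

```bash
python3 p.py -7.6 629,275,19
```

```text
t 16.77 pos [624.  272.4  31.1] psi -7.6 f [ 0.5 -0.2 -0.9] w 0.473 ff 41.091357129625976 tilt [-0.006 -0.002 -1.   ]
turn 0.0
[629. 275.  19.] total [ 3.3  4.6 12.1] rows 1 each [ 3.3  4.6 12.1]
```

Request:
jog_arm:
  deltas: [2, 3, 5, 0, 1, 0, 0, 5, 0, 1, 0, 0, 1, 0, 1, 0, 0, 0, 0, 1, 0, 0, 0, 0, 1]

```text
t: 17.18
tool_pos: [0.6301, 0.2751, 0.0233]
orientation: [0.752, 0.659, 0.0, 0.0]
force: [-0.6, 0.6, -0.9]
grip_width: 0.473
finger_force: 41.1
```

Request:
jog_arm:
  deltas: [0, 0, 2, 0, 1, 0, 0, 1, 0, 1, 0, 0, 1, 0, 1, 0, 0, 0.5, 0, 1, 0, 0, 0, 0, 1]

```text
t: 17.6
tool_pos: [0.6299, 0.2749, 0.0185]
orientation: [0.752, 0.659, -0.0, -0.0]
force: [-2.7, -0.7, 4.0]
grip_width: 0.474
finger_force: 41.5
```

Request:
jog_arm:
  deltas: [0, 0, 0, 0, 0, 0, 0, 0, 0, -0.3, 0, 0, 0, 0, -0.3, 0, 0, 0, 0, -0.3, 0, 0, -20, 0, -0.3, 0, 0, -30, 0, -1, 0, 0, -40, 0, -1, 0, 0, 0, 0, -1, 0, 0, 0, 0, -1]

```text
t: 18.35
tool_pos: [0.6319, 0.2755, 0.111]
orientation: [0.752, 0.659, 0.003, 0.001]
force: [-0.3, 0.1, -0.1]
grip_width: 0.998
finger_force: 0.0
```

```bash
python3 p.py -7.6 470,7,105;python3 p.py 82.4 470,7,105 470,7,50 470,7,11
```

```text
t 18.35 pos [631.9 275.5 111. ] psi -7.6 f [-0.3  0.1 -0.1] w 0.998 ff 0.0 tilt [ 0.005  0.002 -1.   ]
turn 0.0
[470.   7. 105.] total [-287.6 -125.     6. ] rows 8 each [-35.9 -15.6   0.8]
t 18.35 pos [631.9 275.5 111. ] psi -7.6 f [-0.3  0.1 -0.1] w 0.998 ff 0.0 tilt [ 0.005  0.002 -1.   ]
turn -90.0
[470.   7. 105.] total [ 125.  -287.6    6. ] rows 8 each [ 15.6 -35.9   0.8]
[470.   7.  50.] total [ 0.  0. 55.] rows 2 each [ 0.   0.  27.5]
[470.   7.  11.] total [ 0.  0. 39.] rows 1 each [ 0.  0. 39.]
```

Request:
jog_arm:
  deltas: [-36, -16, 0, 0, -1, -36, -16, 0, 0, -1, -36, -16, 0, 0, -1, -36, -16, 0, 0, -1, -36, -16, 0, 0, -1, -36, -16, 0, 0, -1, -36, -16, 0, 0, -1, -34, -13, 0, 0, -1]

```text
t: 19.02
tool_pos: [0.4656, 0.0062, 0.1072]
orientation: [0.752, 0.659, -0.001, -0.001]
force: [0.9, -0.2, -0.7]
grip_width: 0.999
finger_force: 0.0
```

Request:
jog_arm:
  deltas: [0, 0, 0, -7, -1, 0, 0, 0, -7, -1, 0, 0, 0, -7, -1, 0, 0, 0, -7, -1, 0, 0, 0, -7, -1, 0, 0, 0, -7, -1, 0, 0, 0, -7, -1, 0, 0, 0, -7, -1, 0, 0, 0, -7, -1, 0, 0, 0, -7, -1, 0, 0, 0, -7, -1, 0, 0, 0, -7, -1]

```text
t: 20.02
tool_pos: [0.4674, 0.0079, 0.1072]
orientation: [0.115, 0.993, -0.0, -0.001]
force: [-0.2, -0.5, -0.2]
grip_width: 0.997
finger_force: 0.0
```

Request:
jog_arm:
  deltas: [0, 0, 0, -6, -1, 0, 0, 30, 0, -1, 0, 0, 28, 0, -1, 0, 0, 0, 0, -1, 0, 0, 0, 0, -1]

```text
t: 20.43
tool_pos: [0.4663, 0.0077, 0.0488]
orientation: [0.066, 0.998, -0.0, -0.002]
force: [0.3, -0.2, 0.7]
grip_width: 1.001
finger_force: 0.0
```

```bash
python3 p.py 82.4 470,7,11
```

```text
t 20.43 pos [466.3   7.7  48.8] psi 82.4 f [ 0.3 -0.2  0.7] w 1.001 ff 0.0 tilt [-0.005 -0.    -1.   ]
turn 0.0
[470.   7.  11.] total [-3.7 -0.2 37.8] rows 1 each [-3.7 -0.2 37.8]
```

Request:
jog_arm:
  deltas: [-3, 0, 15, 0, -1, 0, 0, 13, 0, -1, 0, 0, 10, 0, -1, 0, 0, 0, 0, -1, 0, 0, 0, 0, 1, 0, 0, 0, 0, 1, 0, 0, 0, 0, 1, 0, 0, 0, 0, 1, 0, 0, 0, 0, 1, 0, 0, 0, 0, 1, 0, 0, 0, 0, 1]
  squeeze: 60

```text
t: 21.35
tool_pos: [0.472, 0.0073, 0.0136]
orientation: [0.066, 0.998, 0.0, 0.001]
force: [-2.8, 0.4, 12.1]
grip_width: 0.608
finger_force: 60.3
```

```bash
python3 p.py
```

```text
t 21.35 pos [472.    7.3  13.6] psi 82.5 f [-2.8  0.4 12.1] w 0.608 ff 60.349802412092686 tilt [ 0.001 -0.    -1.   ]
```

Request:
jog_arm:
  deltas: [0, 0, -10, 0, 1, 0, 0, -30, 0, 1, 0, 0, -40, 0, 1, 0, 0, 0, 0, 1, 0, 0, 0, 7, 1, 0, 0, 0, 7, 1, 0, 0, 0, 7, 1, 0, 0, 0, 7, 1, 0, 0, 0, 7, 1, 0, 0, 0, 7, 1, 0, 0, 0, 7, 1, 0, 0, 0, 7, 1]

```text
t: 22.35
tool_pos: [0.4706, 0.0076, 0.0922]
orientation: [0.529, 0.849, -0.0, -0.0]
force: [0.0, -0.2, -4.9]
grip_width: 0.606
finger_force: 65.6
```

Request:
jog_arm:
  deltas: [0, 0, 0, 7, 1, 0, 0, 0, 7, 1, 0, 0, 0, 7, 1, 0, 0, 0, 7, 1, 0, 0, 0, 6, 1, 0, 0, 0, 0, 1, 0, 0, 0, 0, 1]

```text
t: 22.93
tool_pos: [0.4708, 0.0076, 0.0921]
orientation: [0.751, 0.66, -0.0, -0.0]
force: [-0.2, -0.8, -5.9]
grip_width: 0.604
finger_force: 65.5
```

```bash
python3 p.py -7.6 604,90,92 604,90,25 604,90,15
```

```text
t 22.93 pos [470.8   7.6  92.1] psi -7.4 f [-0.2 -0.8 -5.9] w 0.604 ff 65.54645296186209 tilt [-0.001  0.    -1.   ]
turn 0.2
[604.  90.  92.] total [9.930e+01 1.211e+02 1.000e-01] rows 4 each [24.8 30.3  0. ]
[604.  90.  25.] total [ 0.  0. 67.] rows 2 each [ 0.   0.  33.5]
[604.  90.  15.] total [ 0.  0. 10.] rows 1 each [ 0.  0. 10.]
```

Request:
jog_arm:
  deltas: [25, 30, 0, 0, 1, 25, 30, 0, 0, 1, 25, 30, 0, 0, 1, 24, 31, 0, 0, 1, 0, 0, 0, 0, 1, 0, 0, 30, 0, 1, 0, 0, 25, 0, 1, 0, 0, 12, 0, 1, 0, 0, 0, 0, 1, 0, 0, 0, 0, 1, 0, 0, 0, 0, 1]

```text
t: 23.85
tool_pos: [0.6053, 0.0894, 0.0265]
orientation: [0.752, 0.659, 0.001, 0.001]
force: [0.4, 0.2, -5.2]
grip_width: 0.606
finger_force: 65.9
```

```bash
python3 p.py -7.6 604,90,16; python3 v.py c1 200,180,60 250,160,60
```

```text
t 23.85 pos [605.3  89.4  26.5] psi -7.5 f [ 0.4  0.2 -5.2] w 0.606 ff 65.87840784341097 tilt [ 0.002  0.    -1.   ]
turn 0.1
[604.  90.  16.] total [ 0.4 -1.4 10.5] rows 1 each [ 0.4 -1.4 10.5]
```

View pics/c1.png

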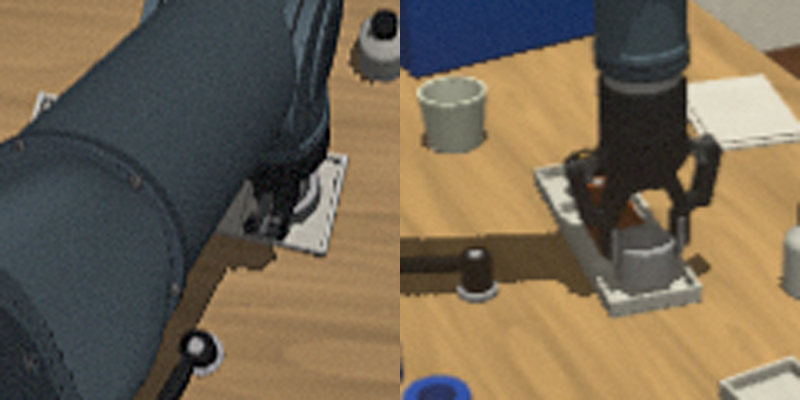

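The collar hovers over the near-side end compartment, well inside its walls. Lowering to the floor.

Request:
jog_arm:
  deltas: [0, -1, 4, 0, 1, 0, 0, 2, 0, 1, 0, 0, 1, 0, 1, 0, 0, 0.5, 0, 1, 0, 0, 0, 0, 1]

```text
t: 24.37
tool_pos: [0.6032, 0.0899, 0.0178]
orientation: [0.752, 0.659, -0.0, -0.0]
force: [-1.1, 0.5, -1.8]
grip_width: 0.608
finger_force: 66.2
```

Request:
jog_arm:
  deltas: [0, 0, 1, 0, 1, 0, 0, 0.5, 0, 1, 0, 0, 0, 0, 1]

```text
t: 24.62
tool_pos: [0.6032, 0.0899, 0.0177]
orientation: [0.752, 0.659, 0.0, -0.001]
force: [-7.0, -0.3, 13.3]
grip_width: 0.605
finger_force: 67.8
```

Request:
jog_arm:
  deltas: [0, 0, -1, 0, 1, 0, 0, 0, 0, -0.4, 0, 0, 0, 0, -0.5, 0, 0, 0, 0, -0.5, 0, 0, 0, 0, -0.5, 0, 0, -15, 0, -0.6, 0, 0, -30, 0, -1, 0, 0, -40, 0, -1, 0, 0, 0, 0, -1, 0, 0, 0, 0, -1]

```text
t: 25.45
tool_pos: [0.6057, 0.0899, 0.1056]
orientation: [0.752, 0.659, 0.003, 0.001]
force: [-0.5, 0.8, -0.6]
grip_width: 0.999
finger_force: 0.0
```

```bash
python3 p.py -7.6 469,148,105; python3 p.py 66 469,148,105
```

```text
t 25.45 pos [605.7  89.9 105.6] psi -7.6 f [-0.5  0.8 -0.6] w 0.999 ff 0.0 tilt [ 0.006  0.001 -1.   ]
turn 0.0
[469. 148. 105.] total [  39.5 -143.1    0.6] rows 4 each [  9.9 -35.8   0.2]
t 25.45 pos [605.7  89.9 105.6] psi -7.6 f [-0.5  0.8 -0.6] w 0.999 ff 0.0 tilt [ 0.006  0.001 -1.   ]
turn -73.6
[469. 148. 105.] total [148.5  -2.6   0.6] rows 4 each [37.1 -0.6  0.2]
```

Request:
jog_arm:
  deltas: [10, -36, 0, 0, -1, 10, -36, 0, 0, -1, 10, -36, 0, 0, -1, 10, -35, 0, 0, -1, 0, 0, 0, -7, -1, 0, 0, 0, -7, -1, 0, 0, 0, -7, -1, 0, 0, 0, -7, -1, 0, 0, 0, -7, -1, 0, 0, 0, -7, -1, 0, 0, 0, -7, -1, 0, 0, 0, -7, -1]

```text
t: 26.45
tool_pos: [0.4662, 0.148, 0.1018]
orientation: [0.352, 0.936, -0.0, -0.0]
force: [-0.3, 0.1, 0.1]
grip_width: 0.999
finger_force: 0.0
```

Request:
jog_arm:
  deltas: [0, 0, 0, -7, -1, 0, 0, 0, -7, -1, 0, 0, 0, -3.6, -1, 0, 0, 30, 0, -1, 0, 0, 20, 0, -1, 0, 0, 0, 0, -1, 0, 0, 0, 0, -1]

```text
t: 27.03
tool_pos: [0.4656, 0.1476, 0.0514]
orientation: [0.208, 0.978, -0.001, -0.001]
force: [-0.3, 0.8, 0.5]
grip_width: 1.0
finger_force: 0.0
```

```bash
python3 p.py 66 469,148,10
```

```text
t 27.03 pos [465.6 147.6  51.4] psi 66.0 f [-0.3  0.8  0.5] w 1.0 ff 0.0 tilt [-0.003 -0.001 -1.   ]
turn 0.0
[469. 148.  10.] total [-2.9  1.7 41.4] rows 2 each [-1.5  0.9 20.7]
```

Request:
jog_arm:
  deltas: [-3, 1, 15, 0, -1, 0, 0, 13, 0, -1, 0, 0, 10, 0, -1, 0, 0, 0, 0, -1, 0, 0, 0, 0, 1, 0, 0, 0, 0, 1, 0, 0, 0, 0, 1, 0, 0, 0, 0, 1, 0, 0, 0, 0, 1, 0, 0, 0, 0, 1, 0, 0, 0, 0, 1, 0, 0, 0, 0, 1]
  squeeze: 50

```text
t: 28.03
tool_pos: [0.4703, 0.148, 0.0149]
orientation: [0.208, 0.978, 0.0, 0.0]
force: [-1.3, -0.0, 7.0]
grip_width: 0.313
finger_force: 48.7
```

Request:
jog_arm:
  deltas: [0, 0, 0, 0, 1, 0, 0, -10, 0, 1, 0, 0, -30, 0, 1, 0, 0, -40, 0, 1, 0, 0, -20, 0, 1, 0, 0, 0, 0, 1, 0, 0, 0, 0, 1]

```text
t: 28.62
tool_pos: [0.4706, 0.1482, 0.1154]
orientation: [0.208, 0.978, 0.001, 0.001]
force: [0.2, 0.0, -3.3]
grip_width: 0.31
finger_force: 49.7
```

```bash
python3 p.py 3.6 634.7,-236.3,105; python3 v.py l1 200,220,60 225,165,60
```

```text
t 28.62 pos [470.6 148.2 115.4] psi 66.0 f [ 0.2  0.  -3.3] w 0.31 ff 49.66886758804321 tilt [ 0.002  0.001 -1.   ]
turn 62.4
[ 634.7 -236.3  105. ] total [-394.1  139.7   10.4] rows 11 each [-35.8  12.7   0.9]
```

View pics/l1.png

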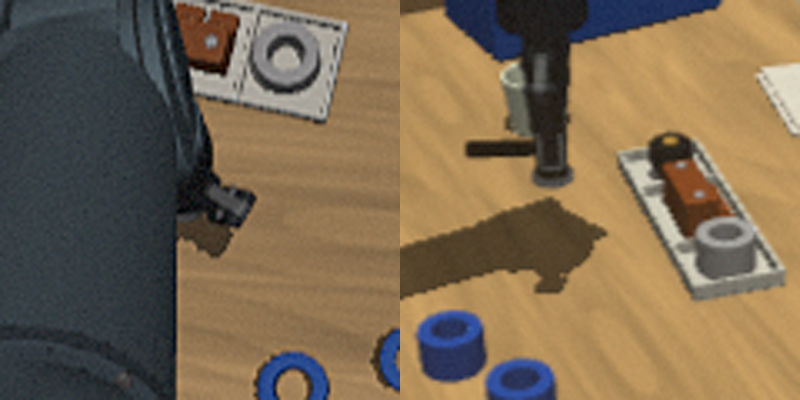

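Knob, jaw and collar stand in tray_three as asked; the lever hangs level in the fingers. Moving to tray_two.

Request:
jog_arm:
  deltas: [0, 0, 0, 7, 1, 0, 0, 0, 7, 1, 0, 0, 0, 7, 1, 0, 0, 0, 7, 1, 0, 0, 0, 7, 1, 0, 0, 0, 7, 1, 0, 0, 0, 7, 1, 0, 0, 0, 7, 1, 0, 0, 0, 6.4, 1, 0, 0, 0, 0, 1]

```text
t: 29.55
tool_pos: [0.4687, 0.1475, 0.1126]
orientation: [0.686, 0.728, -0.002, -0.0]
force: [-0.1, -0.5, -2.5]
grip_width: 0.307
finger_force: 49.7
```

Request:
jog_arm:
  deltas: [-36, 13, 0, 0, 1, -36, 13, 0, 0, 1, -36, 13, 0, 0, 1, -36, 13, 0, 0, 1, -36, 13, 0, 0, 1, -36, 13, 0, 0, 1, -36, 13, 0, 0, 1, -36, 13, 0, 0, 1, -36, 12, 0, 0, 1, -36, 12, 0, 0, 1, -34, 12, 0, 0, 1]

```text
t: 30.47
tool_pos: [0.6339, -0.2385, 0.1124]
orientation: [0.683, 0.73, -0.001, -0.001]
force: [0.9, 0.5, -1.8]
grip_width: 0.308
finger_force: 49.7
```

Request:
jog_arm:
  deltas: [0, 0, 0, 0, 1, 0, 0, 30, 0, 1, 0, 0, 30, 0, 1, 0, 0, 18, 0, 1, 0, 0, 0, 0, 1, 0, 0, 0, 0, 1]

```text
t: 30.97
tool_pos: [0.6331, -0.2358, 0.0343]
orientation: [0.684, 0.73, -0.001, -0.002]
force: [0.8, 0.4, -2.1]
grip_width: 0.306
finger_force: 49.9
```

```bash
python3 p.py 3.6 634.7,-236.9,18
```

```text
t 30.97 pos [ 633.1 -235.8   34.3] psi 3.8 f [ 0.8  0.4 -2.1] w 0.306 ff 49.894335865974426 tilt [-0.004  0.001 -1.   ]
turn 0.2
[ 634.7 -236.9   18. ] total [-1.2  1.5 16.3] rows 1 each [-1.2  1.5 16.3]
```

Request:
jog_arm:
  deltas: [0, 0, 8, 0, 1, 0, 0, 4, 0, 1, 0, 0, 1, 0, 1, 0, 0, 1, 0, 1, 0, 0, 0, 0, 1, 0, 0, 0, 0, 1]

```text
t: 31.47
tool_pos: [0.635, -0.2365, 0.0226]
orientation: [0.684, 0.729, 0.0, 0.0]
force: [-0.1, 0.2, -2.2]
grip_width: 0.31
finger_force: 49.9
```

Request:
jog_arm:
  deltas: [0, 0, 1, 0, 1, 0, 0, 0.5, 0, 1, 0, 0, 0, 0, 1]

```text
t: 31.72
tool_pos: [0.6346, -0.2364, 0.0206]
orientation: [0.684, 0.729, -0.0, -0.0]
force: [-0.2, -0.6, -1.8]
grip_width: 0.307
finger_force: 49.9
```

Request:
jog_arm:
  deltas: [0, 0, 1, 0, 1, 0, 0, 0.5, 0, 1, 0, 0, 0, 0, 1]

```text
t: 31.97
tool_pos: [0.6346, -0.2364, 0.019]
orientation: [0.684, 0.729, -0.0, -0.0]
force: [-0.2, -0.0, -2.0]
grip_width: 0.309
finger_force: 50.1
```

Request:
jog_arm:
  deltas: [0, 0, 0.5, 0, 1, 0, 0, 0.5, 0, 1, 0, 0, 0, 0, 1]

```text
t: 32.22
tool_pos: [0.6347, -0.2364, 0.019]
orientation: [0.684, 0.729, 0.0, -0.0]
force: [-2.5, 1.9, 6.6]
grip_width: 0.309
finger_force: 50.7
```

Request:
jog_arm:
  deltas: [0, 0, -0.5, 0, 1, 0, 0, 0, 0, 0.2, 0, 0, 0, 0, 0, 0, 0, 0, 0, 0, 0, 0, 0, 0, 0, 0, 0, -20, 0, -0.1, 0, 0, -30, 0, -0.5, 0, 0, -35, 0, -1, 0, 0, 0, 0, -1, 0, 0, 0, 0, -1]

```text
t: 33.05
tool_pos: [0.6364, -0.2373, 0.1062]
orientation: [0.684, 0.729, 0.001, 0.002]
force: [0.3, 0.4, -0.5]
grip_width: 1.0
finger_force: 0.0
```

```bash
python3 p.py 3.6 458,-127,105; python3 - <<'E'
from h import *
for c in('top','side'):
    get_image(c)
    for n in('collar_small','lever'): print(c,n,[(round(d['p'],2),np.round(d['point'],1)) for d in pinpoint(c,n)])
    print(proj(P(c),np.array([[.458,-.127,0],[.633,-.210,.004]])).round(1))
E
```

```text
t 33.05 pos [ 636.4 -237.3  106.2] psi 3.6 f [ 0.3  0.4 -0.5] w 1.0 ff 0.0 tilt [ 0.005 -0.002 -1.   ]
turn 0.0
[ 458. -127.  105.] total [ 121.2 -171.2    1.2] rows 6 each [ 20.2 -28.5   0.2]
top collar_small []
top lever []
[[301.2 238.4]
 [335.1 177.9]]
side collar_small [(0.69, array([250.3, 241.6])), (0.64, array([322.9, 238.4]))]
side lever [(0.79, array([322.2, 237.8]))]
[[247.2 241.3]
 [324.3 239.4]]
```

Request:
jog_arm:
  deltas: [20, -28.5, 0, 0, -1, 20, -28.5, 0, 0, -1, 20, -28.5, 0, 0, -1, 20, -28.5, 0, 0, -1, 20, -28.5, 0, 0, -1, 20, -28.5, 0, 0, -1, 0, 0, 30, 0, -1, 0, 0, 25, 0, -1, 0, 0, 0, 0, -1, 0, 0, 0, 0, -1, 0, 0, 0, 0, -1]

```text
t: 34.27
tool_pos: [0.457, -0.1281, 0.0492]
orientation: [0.685, 0.729, -0.0, 0.0]
force: [0.4, -0.2, 0.0]
grip_width: 1.001
finger_force: 0.0
```

```bash
python3 p.py 3.6 458,-127,12
```

```text
t 34.27 pos [ 457.  -128.1   49.2] psi 3.6 f [ 0.4 -0.2  0. ] w 1.001 ff 0.0 tilt [ 0.    -0.001 -1.   ]
turn 0.0
[ 458. -127.   12.] total [ 1.1  1.1 37.2] rows 1 each [ 1.1  1.1 37.2]
```

Request:
jog_arm:
  deltas: [1, 1, 15, 0, -1, 0, 0, 12, 0, -1, 0, 0, 10, 0, -1, 0, 0, 0, 0, -1, 0, 0, 0, 0, 1, 0, 0, 0, 0, 1, 0, 0, 0, 0, 1, 0, 0, 0, 0, 1, 0, 0, 0, 0, 1, 0, 0, 0, 0, 1, 0, 0, 0, 0, 1, 0, 0, 0, 0, 1]
  squeeze: 50

```text
t: 35.27
tool_pos: [0.4577, -0.1266, 0.0125]
orientation: [0.684, 0.729, 0.0, 0.0]
force: [-2.4, 0.2, 9.3]
grip_width: 0.397
finger_force: 48.7
```

Request:
jog_arm:
  deltas: [0, 0, 0, 0, 1, 0, 0, -10, 0, 1, 0, 0, -30, 0, 1, 0, 0, -40, 0, 1, 0, 0, 0, 0, 1, 0, 0, 0, 0, 1]

```text
t: 35.77
tool_pos: [0.4589, -0.1266, 0.0937]
orientation: [0.684, 0.729, 0.001, 0.002]
force: [0.4, -0.1, -3.4]
grip_width: 0.393
finger_force: 50.8
```

```bash
python3 p.py 3.6 627.3,-119.1,95
```

```text
t 35.77 pos [ 458.9 -126.6   93.7] psi 3.7 f [ 0.4 -0.1 -3.4] w 0.393 ff 50.8324259519577 tilt [ 0.005 -0.    -1.   ]
turn 0.1
[ 627.3 -119.1   95. ] total [ -3.1 168.5  -1.3] rows 5 each [-0.6 33.7 -0.3]
```

Request:
jog_arm:
  deltas: [-1, 34, 0, 0, 1, -1, 34, 0, 0, 1, -1, 34, 0, 0, 1, 0, 34, 0, 0, 1, 0, 34, 0, 0, 1, 0, 0, 30, 0, 1, 0, 0, 25, 0, 1, 0, 0, 12, 0, 1, 0, 0, 0, 0, 1, 0, 0, 0, 0, 1, 0, 0, 0, 0, 1]

```text
t: 36.68
tool_pos: [0.6277, -0.1191, 0.0257]
orientation: [0.684, 0.729, 0.0, 0.001]
force: [0.6, 0.5, -1.6]
grip_width: 0.394
finger_force: 50.9
```

Request:
jog_arm:
  deltas: [0, 0, 4, 0, 1, 0, 0, 2, 0, 1, 0, 0, 1, 0, 1, 0, 0, 0, 0, 1, 0, 0, 0, 0, 1]

```text
t: 37.1
tool_pos: [0.6273, -0.1186, 0.0179]
orientation: [0.684, 0.729, 0.0, 0.0]
force: [0.6, -0.8, -2.9]
grip_width: 0.396
finger_force: 50.9
```

Request:
jog_arm:
  deltas: [0, 0, 1, 0, 1, 0, 0, 0.5, 0, 1, 0, 0, 0, 0, 1]

```text
t: 37.35
tool_pos: [0.6274, -0.1187, 0.0167]
orientation: [0.684, 0.729, 0.0, 0.0]
force: [-1.7, 0.9, 2.6]
grip_width: 0.397
finger_force: 51.4
```

Landed; release, retreat up and toward the base to clear the views.

Request:
jog_arm:
  deltas: [0, 0, 0, 0, 0.1, 0, 0, 0, 0, -0.1, 0, 0, 0, 0, -0.1, 0, 0, 0, 0, -0.1, 0, 0, -20, 0, -0.2, 0, 0, -30, 0, -0.5, 0, 0, -40, 0, -1, 0, -30, -30, 0, -1, 0, -40, 0, 0, -1, 0, -40, 0, 0, -1, 0, -40, 0, 0, -1, 0, 0, 0, 0, -1]

```text
t: 38.35
tool_pos: [0.4671, -0.1286, 0.134]
orientation: [0.686, 0.727, -0.003, -0.005]
force: [-1.4, 0.0, -0.1]
grip_width: 0.999
finger_force: 0.0
```

```bash
python3 p.py; python3 - <<'E'
from h import *
a=[cv2.cvtColor(get_image(c),cv2.COLOR_RGB2BGR) for c in('top','side')]
t=cv2.resize(a[0][110:290,80:440],(800,400)); s=cv2.resize(a[1][120:300,140:380],(267*1,200))
cv2.imwrite('pics/f_side.png',cv2.resize(a[1][110:290,150:390],(800,600),interpolation=cv2.INTER_CUBIC))
E
```

```text
t 38.35 pos [ 467.1 -128.6  134. ] psi 3.3 f [-1.4  0.  -0.1] w 0.999 ff 0.0 tilt [-0.011  0.003 -1.   ]
```

View pics/f_side.png

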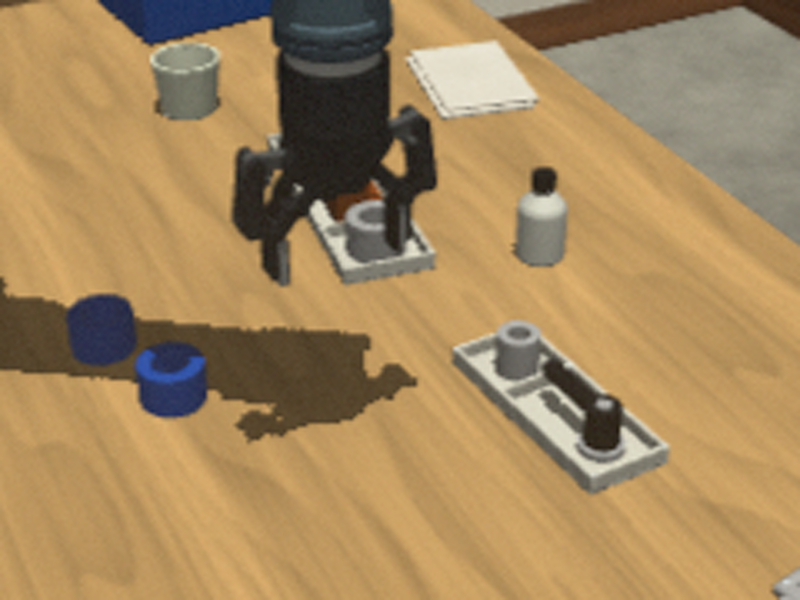

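The lever stands at crop (600,425) in the long compartment and the small collar at (518,350) in the short one. The large collar is still upright in tray_three, and the pot and bottle have not been disturbed.

Request:
jog_arm:
  deltas: [0, 0, 0, 0, -1, 0, 0, 0, 0, -1, 0, 0, 0, 0, -1, 0, 0, 0, 0, -1, 0, 0, 0, 0, -1, 0, 0, 0, 0, -1]

```text
t: 38.95
tool_pos: [0.4783, -0.1282, 0.1355]
orientation: [0.684, 0.729, -0.0, 0.0]
force: [0.8, 0.2, -0.5]
grip_width: 1.0
finger_force: 0.0
```

```bash
python3 -c "
from workcell import *
print(close_job())"
```

```text
the job is handed in; nothing more can be done
None
```

Both kits are made up and handed in at about 39 s: all five parts were set upright in their compartments, and nothing else was touched; the hand-in call returned no verdict.

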